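# Load the tenon-sanding jig and hold its clamp on the third click

### The arm

A 6-joint arm with a two-finger parallel gripper is mounted at the origin on a cart in front of the work surface, level with it; the furniture and walls round the work are solid. World frame = base frame: x ahead of the robot, y to its left, z up, the work surface at z = 0. Lengths are in m, angles in rad, forces in N, time in s.
With the tool pointing down it reaches from about 0.275 to 0.775 m from the base axis. Payload 14.6 kg.
Tool frame: the origin (TCP) lies between the finger pads; the fingertips stand 19 mm ahead of it and the grasp point (between the pads) is the TCP; z points along the fingers, y is the line along which they close (so a half turn about z gives the same grasp; the last joint's range is limited). The gripper opens to 85 mm and grips with 20 to 120 N. Pads are 22 mm wide; open, the fingers measure 114 mm over their backs; the gripper's body (76 mm by 85 mm) begins 54 mm behind the grasp point. The pads swing forward as they close: fully open they stand 13 mm farther back than shut.
Start: joints at [-1.335, 0.263, -0.048, 1.259, 0, 1.415], TCP at [0.2, -0.485, 0.25] pointing down, gripper open.
Joint ranges: [-2.65, 2.65], [-0.89, 1.7], [-1.18, 1.37], [-2.13, 2.11], [-1.35, 1.29], [-3.14, 3.14]. Speed limits (rad/s): [1.89, 1.89, 2.57, 2.79, 3.14, 3.14].

### API

Orientations are given as a unit quaternion [x, y, z, w].
In Python, from rig import * gives the robot as it stands.
- The arm moves only by the shell command python3 -m pendant 'ROWS' [OPENING] [FORCE]. ROWS is JSON, a list of rows, each a list of 6 numbers: the shift along the tool's x, y, z in m, then the turn, a rotation vector about the tool's x, y, z in rad. A call has 1 to 10 rows; each row shifts and turns the commanded pose from where the row before left it, along the tool's axes as they then stand; what a row does not reach is not made up. A row lasts 1/8 s, in which the tool goes at most 62.5 mm and 10.7 degrees, less where a joint would pass 70% of its speed; a pose out of reach is approached as far as the arm can. A call with a gripper value outside its range is refused whole. OPENING is the finger opening in m, from 0 to 0.0854, set as the call begins (- or left out, the last holds). The fingers move at their own pace and stop on an object; FORCE is the grip in N (left out, the last holds). Time passes only in rows, so rows that do not move let the fingers close. It gives the time, the measured TCP pose, the force, the opening and the grip force at its end, in the units of the state.
- get_obs(): the state, without advancing time (a new reading comes with each control period).
- read_camera(name): name is "scene" or "top" or "wrist"; returns the picture (384x512x3 uint8, red, green, blue); there is no depth.
- get_calibration(name): a dict with "mtx" (3x3 intrinsics, pixels), "eye" and "rotation" of the camera in the world; the wrist camera has in their place "tool_from_camera" (4x4, takes a point from camera to tool coordinates, whose origin is the TCP and whose axes are the flange's). Camera axes: x right, y down, z forward; pixel columns grow to the right and rows downward; lengths in m; the calibration is good to about 2 mm. A picture is of the moment at which its call begins: read the wrist's pose just before it. get_calibration takes no time and is no camera call.
- sign_off(): hands the job in; it is judged then, once.
The state is a dict: "t": time; "q": joint angles; "qvel": joint speeds; "effort": joint torques, N m; "tcp_pos": TCP position; "tcp_rot": TCP orientation; "ft_force": force on the tool from outside, world axes, zero at the start; "moment": the same for the moment, N m; "width": finger opening in m; "grasp_force": force on a finger pad.
Only numpy, scipy, OpenCV 4.12 (cv2) and the standard library are available. Lean on these libraries where they do the work, as an engineer would, in place of code of your own. Each camera call takes 0.05 s, during which the arm holds its last target. There are 200 camera calls.

### The job

The row of beech tenons in the jig is about to have its ends sanded, and the clamp bar only bears evenly on a full row: stand one spare tenon from the rack in each empty nest and leave alone the tenons already there, the sanding block, the tape measure and the mug. Only then swing the spring-return clamp lever by its red knob, past its first and second clicks to the third, so that all five tenons are gripped upright. Keep hold of the knob there against the spring for a good second, and finish while still holding it: let go and the clamp opens.

Things in the scene. Friction and masses are not known exactly. Their poses are not given: they have to be found in the camera images.
- nest_a_floor (a point): middle of the floor, 18 mm above the bench, of one of five identical dark-wood nests in a row (letters in no fixed order; any two are empty). x points to the fence, y along the row, z up. Pocket 20 mm deep, 27 mm wide along y, 14 mm along x (7 mm either way, to the fence and to the open clamp bar's cork pad), top edges bevelled. A tenon in it stands 20 mm proud, its middle 20 mm above this point
- nest_b_floor (a point): another of the five nests, exactly as nest_a_floor
- nest_c_floor (a point): another of the five nests, exactly as nest_a_floor
- nest_d_floor (a point): another of the five nests, exactly as nest_a_floor
- nest_e_floor (a point): another of the five nests, exactly as nest_a_floor
- tenon_a: beech loose tenon, 40 mm tall as it stands on end, 22 mm wide and 9 mm thick, edges rounded; already standing in one of the nests. Origin in the middle of one broad face (the tenon's middle is 4.5 mm along its own +z from there); its y axis runs along the 40 mm length (up as it stands), x along the 22 mm width, z through the 9 mm thickness, towards the fence as it stands
- tenon_b: beech loose tenon, 40 mm tall as it stands on end, 22 mm wide and 9 mm thick, edges rounded; already standing in one of the nests. Origin in the middle of one broad face (the tenon's middle is 4.5 mm along its own +z from there); its y axis runs along the 40 mm length (up as it stands), x along the 22 mm width, z through the 9 mm thickness, towards the fence as it stands
- tenon_c: beech loose tenon, 40 mm tall as it stands on end, 22 mm wide and 9 mm thick, edges rounded; already standing in one of the nests. Origin in the middle of one broad face (the tenon's middle is 4.5 mm along its own +z from there); its y axis runs along the 40 mm length (up as it stands), x along the 22 mm width, z through the 9 mm thickness, towards the fence as it stands
- spare_1: spare beech loose tenon, 40 mm tall as it stands on end, 22 mm wide and 9 mm thick, edges rounded, like the others; stands in the rack. Origin in the middle of one broad face (the tenon's middle is 4.5 mm along its own +z from there); its y axis runs along the 40 mm length (up as it stands), x along the 22 mm width, z through the 9 mm thickness, towards +x of the rack as it stands
- spare_2: spare beech loose tenon, 40 mm tall as it stands on end, 22 mm wide and 9 mm thick, edges rounded, like the others; stands in the rack. Origin in the middle of one broad face (the tenon's middle is 4.5 mm along its own +z from there); its y axis runs along the 40 mm length (up as it stands), x along the 22 mm width, z through the 9 mm thickness, towards +x of the rack as it stands
- spare_3: spare beech loose tenon, 40 mm tall as it stands on end, 22 mm wide and 9 mm thick, edges rounded, like the others; stands in the rack. Origin in the middle of one broad face (the tenon's middle is 4.5 mm along its own +z from there); its y axis runs along the 40 mm length (up as it stands), x along the 22 mm width, z through the 9 mm thickness, towards +x of the rack as it stands
- spare_rack: fixed dark-wood rack block, 50 x 126 x 26 mm tall, origin under its middle; three slots 36 mm apart along its y axis (12 x 25 mm, 20 mm deep), each with a spare tenon 20 mm proud of the block, thickness along the rack's x. One spare more than there are empty nests
- jig: tenon-sanding jig, fixed: plywood base board 140 x 214 x 18 mm, origin under the middle of the nest row, 30 mm from the board's far edge; x points from the lever side to the fence, y along the row. Nests at 36 mm pitch along y, clamp bar on their -x side, lever in front of that; bar, nests and fence end 38 to 40 mm above the bench, the lever's hub at 52 mm
- clamp_bar: aluminium bar, 178 mm long, top 38 mm above the bench, with five cork pads; on springs, pushed in +x of the jig by the lever's cam. It moves about 5 mm per rad of lever, reaches tenons standing in the nests at about 1.0 rad and then grips all five against the fence with about 5 N each
- clamp_lever (a joint): angle of the steel lever about its upright axis, rad: 0 at rest (arm along -x of the jig, towards the robot), growing counter-clockwise from above (arm swings to -y); stop at 1.32. A spring returns it to 0 whenever let go. A plunger clicks over three lobes: click positions near 0.5, 0.9 and, the third, 1.2 to the stop. Push at the knob: 2.5 N at first, up to 7 N at the third
- lever_axis (a point): point on the lever's upright axis at the knob's gripping height, 70.5 mm above the bench; the knob moves on a level circle of 105 mm radius round it
- knob_grip (a point): middle of the lever's knob, at the height to grip it, 70.5 mm above the bench
- lever_knob: red upright plastic knob, free to spin, on the end of the lever arm, 23 mm in diameter, 50 mm tall; origin at the middle of its foot, 44.5 mm above the bench, where the arm is
- sander: cork sanding block, 66 x 112 x 31 mm, lying right of the jig; leave alone. Origin under its middle
- tape: yellow and black tape measure, 40 x 90 x 65 mm, standing; leave alone. Origin under its middle
- mug: white coffee mug, 91 mm tall; leave alone. Origin under its middle

How it is judged:
On the way, in this order (a step that is already met when the one before it is completed fails the run):
1. every nest holds one upright tenon, let go of, the two empty ones filled with spares, while the lever is still at rest (((x of spare_1 in the frame of nest_d_floor between -0.0125 and 0.0125 m and y of spare_1 in the frame of nest_d_floor between -0.009 and 0.009 m and z of spare_1 in the frame of nest_d_floor below 0.0235 m and angle between spare_1's own y axis and vertical below 0.35 rad) or (x of spare_2 in the frame of nest_d_floor between -0.0125 and 0.0125 m and y of spare_2 in the frame of nest_d_floor between -0.009 and 0.009 m and z of spare_2 in the frame of nest_d_floor below 0.0235 m and angle between spare_2's own y axis and vertical below 0.35 rad) or (x of spare_3 in the frame of nest_d_floor between -0.0125 and 0.0125 m and y of spare_3 in the frame of nest_d_floor between -0.009 and 0.009 m and z of spare_3 in the frame of nest_d_floor below 0.0235 m and angle between spare_3's own y axis and vertical below 0.35 rad)) and ((x of spare_1 in the frame of nest_e_floor between -0.0125 and 0.0125 m and y of spare_1 in the frame of nest_e_floor between -0.009 and 0.009 m and z of spare_1 in the frame of nest_e_floor below 0.0235 m and angle between spare_1's own y axis and vertical below 0.35 rad) or (x of spare_2 in the frame of nest_e_floor between -0.0125 and 0.0125 m and y of spare_2 in the frame of nest_e_floor between -0.009 and 0.009 m and z of spare_2 in the frame of nest_e_floor below 0.0235 m and angle between spare_2's own y axis and vertical below 0.35 rad) or (x of spare_3 in the frame of nest_e_floor between -0.0125 and 0.0125 m and y of spare_3 in the frame of nest_e_floor between -0.009 and 0.009 m and z of spare_3 in the frame of nest_e_floor below 0.0235 m and angle between spare_3's own y axis and vertical below 0.35 rad)) and x of tenon_a in the frame of nest_a_floor between -0.0125 and 0.0125 m and y of tenon_a in the frame of nest_a_floor between -0.009 and 0.009 m and z of tenon_a in the frame of nest_a_floor below 0.0235 m and angle between each of tenon_a, tenon_b, tenon_c's own y axis and vertical below 0.35 rad and x of tenon_b in the frame of nest_b_floor between -0.0125 and 0.0125 m and y of tenon_b in the frame of nest_b_floor between -0.009 and 0.009 m and z of tenon_b in the frame of nest_b_floor below 0.0235 m and x of tenon_c in the frame of nest_c_floor between -0.0125 and 0.0125 m and y of tenon_c in the frame of nest_c_floor between -0.009 and 0.009 m and z of tenon_c in the frame of nest_c_floor below 0.0235 m and contact force between the fingers and spare_1 below 0.3 N and contact force between the fingers and spare_2 below 0.3 N and contact force between the fingers and spare_3 below 0.3 N and value of joint clamp_lever below 0.15 rad), for 0.2 s.
2. the lever has been swung past the first and second clicks and is held on the third for a second, by the knob (value of joint clamp_lever above 1.2 rad and contact force between the fingers and lever_knob above 1 N), for 1 s.
At the end, for the whole second after the job is handed in: Fingers hold the knob (over 1 N), lever at rest beyond 1.2 rad; each nest holds its tenon (its own, or a spare if it was empty), down within 3.5 mm, upright within 5 degrees, pressed by the bar with over 1 N; sanding block, tape measure and mug moved under 20 mm (all of step 2 and velocity of joint clamp_lever between -0.15 and 0.15 rad/s and ((x of spare_1 in the frame of nest_d_floor between -0.0125 and 0.0125 m and y of spare_1 in the frame of nest_d_floor between -0.009 and 0.009 m and z of spare_1 in the frame of nest_d_floor below 0.0235 m and angle between spare_1's own y axis and vertical below 0.35 rad) or (x of spare_2 in the frame of nest_d_floor between -0.0125 and 0.0125 m and y of spare_2 in the frame of nest_d_floor between -0.009 and 0.009 m and z of spare_2 in the frame of nest_d_floor below 0.0235 m and angle between spare_2's own y axis and vertical below 0.35 rad) or (x of spare_3 in the frame of nest_d_floor between -0.0125 and 0.0125 m and y of spare_3 in the frame of nest_d_floor between -0.009 and 0.009 m and z of spare_3 in the frame of nest_d_floor below 0.0235 m and angle between spare_3's own y axis and vertical below 0.35 rad)) and ((x of spare_1 in the frame of nest_e_floor between -0.0125 and 0.0125 m and y of spare_1 in the frame of nest_e_floor between -0.009 and 0.009 m and z of spare_1 in the frame of nest_e_floor below 0.0235 m and angle between spare_1's own y axis and vertical below 0.35 rad) or (x of spare_2 in the frame of nest_e_floor between -0.0125 and 0.0125 m and y of spare_2 in the frame of nest_e_floor between -0.009 and 0.009 m and z of spare_2 in the frame of nest_e_floor below 0.0235 m and angle between spare_2's own y axis and vertical below 0.35 rad) or (x of spare_3 in the frame of nest_e_floor between -0.0125 and 0.0125 m and y of spare_3 in the frame of nest_e_floor between -0.009 and 0.009 m and z of spare_3 in the frame of nest_e_floor below 0.0235 m and angle between spare_3's own y axis and vertical below 0.35 rad)) and x of tenon_a in the frame of nest_a_floor between -0.0125 and 0.0125 m and y of tenon_a in the frame of nest_a_floor between -0.009 and 0.009 m and z of tenon_a in the frame of nest_a_floor below 0.0235 m and angle between each of tenon_a, tenon_b, tenon_c's own y axis and vertical below 0.35 rad and x of tenon_b in the frame of nest_b_floor between -0.0125 and 0.0125 m and y of tenon_b in the frame of nest_b_floor between -0.009 and 0.009 m and z of tenon_b in the frame of nest_b_floor below 0.0235 m and x of tenon_c in the frame of nest_c_floor between -0.0125 and 0.0125 m and y of tenon_c in the frame of nest_c_floor between -0.009 and 0.009 m and z of tenon_c in the frame of nest_c_floor below 0.0235 m and contact force between clamp_bar and tenon_a above 1 N and contact force between clamp_bar and tenon_b above 1 N and contact force between clamp_bar and tenon_c above 1 N and (((x of spare_1 in the frame of nest_d_floor between -0.0125 and 0.0125 m and y of spare_1 in the frame of nest_d_floor between -0.009 and 0.009 m and z of spare_1 in the frame of nest_d_floor below 0.0235 m and angle between spare_1's own y axis and vertical below 0.35 rad) and contact force between clamp_bar and spare_1 above 1 N and angle between spare_1's own y axis and vertical below 0.09 rad) or ((x of spare_2 in the frame of nest_d_floor between -0.0125 and 0.0125 m and y of spare_2 in the frame of nest_d_floor between -0.009 and 0.009 m and z of spare_2 in the frame of nest_d_floor below 0.0235 m and angle between spare_2's own y axis and vertical below 0.35 rad) and contact force between clamp_bar and spare_2 above 1 N and angle between spare_2's own y axis and vertical below 0.09 rad) or ((x of spare_3 in the frame of nest_d_floor between -0.0125 and 0.0125 m and y of spare_3 in the frame of nest_d_floor between -0.009 and 0.009 m and z of spare_3 in the frame of nest_d_floor below 0.0235 m and angle between spare_3's own y axis and vertical below 0.35 rad) and contact force between clamp_bar and spare_3 above 1 N and angle between spare_3's own y axis and vertical below 0.09 rad)) and (((x of spare_1 in the frame of nest_e_floor between -0.0125 and 0.0125 m and y of spare_1 in the frame of nest_e_floor between -0.009 and 0.009 m and z of spare_1 in the frame of nest_e_floor below 0.0235 m and angle between spare_1's own y axis and vertical below 0.35 rad) and contact force between clamp_bar and spare_1 above 1 N and angle between spare_1's own y axis and vertical below 0.09 rad) or ((x of spare_2 in the frame of nest_e_floor between -0.0125 and 0.0125 m and y of spare_2 in the frame of nest_e_floor between -0.009 and 0.009 m and z of spare_2 in the frame of nest_e_floor below 0.0235 m and angle between spare_2's own y axis and vertical below 0.35 rad) and contact force between clamp_bar and spare_2 above 1 N and angle between spare_2's own y axis and vertical below 0.09 rad) or ((x of spare_3 in the frame of nest_e_floor between -0.0125 and 0.0125 m and y of spare_3 in the frame of nest_e_floor between -0.009 and 0.009 m and z of spare_3 in the frame of nest_e_floor below 0.0235 m and angle between spare_3's own y axis and vertical below 0.35 rad) and contact force between clamp_bar and spare_3 above 1 N and angle between spare_3's own y axis and vertical below 0.09 rad)) and angle between each of tenon_a, tenon_b, tenon_c's own y axis and vertical below 0.09 rad and distance of each of sander, tape, mug from where it was at the start of the episode below 0.02 m); the arm keeps its last pose, push and grip.
It fails at once if the lever is swung before every nest holds a tenon (value of joint clamp_lever above 0.5 rad and not (((x of spare_1 in the frame of nest_d_floor between -0.0125 and 0.0125 m and y of spare_1 in the frame of nest_d_floor between -0.009 and 0.009 m and z of spare_1 in the frame of nest_d_floor below 0.0235 m and angle between spare_1's own y axis and vertical below 0.35 rad) or (x of spare_2 in the frame of nest_d_floor between -0.0125 and 0.0125 m and y of spare_2 in the frame of nest_d_floor between -0.009 and 0.009 m and z of spare_2 in the frame of nest_d_floor below 0.0235 m and angle between spare_2's own y axis and vertical below 0.35 rad) or (x of spare_3 in the frame of nest_d_floor between -0.0125 and 0.0125 m and y of spare_3 in the frame of nest_d_floor between -0.009 and 0.009 m and z of spare_3 in the frame of nest_d_floor below 0.0235 m and angle between spare_3's own y axis and vertical below 0.35 rad)) and ((x of spare_1 in the frame of nest_e_floor between -0.0125 and 0.0125 m and y of spare_1 in the frame of nest_e_floor between -0.009 and 0.009 m and z of spare_1 in the frame of nest_e_floor below 0.0235 m and angle between spare_1's own y axis and vertical below 0.35 rad) or (x of spare_2 in the frame of nest_e_floor between -0.0125 and 0.0125 m and y of spare_2 in the frame of nest_e_floor between -0.009 and 0.009 m and z of spare_2 in the frame of nest_e_floor below 0.0235 m and angle between spare_2's own y axis and vertical below 0.35 rad) or (x of spare_3 in the frame of nest_e_floor between -0.0125 and 0.0125 m and y of spare_3 in the frame of nest_e_floor between -0.009 and 0.009 m and z of spare_3 in the frame of nest_e_floor below 0.0235 m and angle between spare_3's own y axis and vertical below 0.35 rad)) and (x of tenon_a in the frame of nest_a_floor between -0.0125 and 0.0125 m and y of tenon_a in the frame of nest_a_floor between -0.009 and 0.009 m and z of tenon_a in the frame of nest_a_floor below 0.0235 m and angle between tenon_a's own y axis and vertical below 0.35 rad) and (x of tenon_b in the frame of nest_b_floor between -0.0125 and 0.0125 m and y of tenon_b in the frame of nest_b_floor between -0.009 and 0.009 m and z of tenon_b in the frame of nest_b_floor below 0.0235 m and angle between tenon_b's own y axis and vertical below 0.35 rad) and (x of tenon_c in the frame of nest_c_floor between -0.0125 and 0.0125 m and y of tenon_c in the frame of nest_c_floor between -0.009 and 0.009 m and z of tenon_c in the frame of nest_c_floor below 0.0235 m and angle between tenon_c's own y axis and vertical below 0.35 rad))).
It fails at once if the sanding block is pushed away or knocked over (distance of sander from where it was at the start of the episode above 0.02 m or angle between sander's own z axis and vertical above 0.3 rad).
It fails at once if the tape measure is pushed away or knocked over (distance of tape from where it was at the start of the episode above 0.02 m or angle between tape's own z axis and vertical above 0.3 rad).
It fails at once if the mug is pushed away or knocked over (distance of mug from where it was at the start of the episode above 0.02 m or angle between mug's own z axis and vertical above 0.3 rad).
It fails at once if a tenon that was already in place is pulled out of its nest (z of tenon_a in the frame of nest_a_floor above 0.032 m or z of tenon_b in the frame of nest_b_floor above 0.032 m or z of tenon_c in the frame of nest_c_floor above 0.032 m).
It also fails if it takes over 67 s, if anything falls off the work surface, if the arm or the gripper's body presses on something with over 40 N, if the wrist force passes 120 N, or if a joint passes its speed limit or range.

## Working session

There is one attempt and no reset: what is moved stays moved. The work goes in short steps, Python scripts to look and compute and a shell command to move; the robot and the scene stay as the last step left them, time stands still between calls to the robot, and variables do not carry over. Pictures are saved under pics/ and viewed, at most 10 in all, crops included, and the job is handed in when it is done.

```bash
ls; mkdir -p pics; python3 - <<'E'
from rig import *
import cv2, numpy as np
o=get_obs(); print({k:np.round(v,4).tolist() for k,v in o.items()})
for n in ("scene","top","wrist"):
    c=get_calibration(n); print(n,{k:np.round(v,4).tolist() for k,v in c.items()})
a=read_camera("top"); b=read_camera("scene")
cv2.imwrite("pics/top0.png",a[:,:,::-1]); cv2.imwrite("pics/scene0.png",b[:,:,::-1])
E
```

```text
pics
{'t': 0.0, 'q': [-1.3353, 0.2635, -0.0489, 1.2594, 0.0, 1.4155], 'qvel': [0.0011, -0.0003, 0.0013, -0.0004, 0.0019, -0.0014], 'effort': [0.0008, -63.762, 38.4578, 0.0133, -0.0002, -0.0], 'tcp_pos': [0.1999, -0.4852, 0.2498], 'tcp_rot': [0.981, 0.1942, -0.0, -0.0005], 'ft_force': [-0.1693, 0.0549, 0.5105], 'moment': [-0.0122, -0.0217, -0.0066], 'grasp_force': 0.0, 'width': 0.0856}
scene {'mtx': [[347.2535, 0.0, 254.1438], [0.0, 347.2535, 190.4524], [0.0, 0.0, 1.0]], 'eye': [0.3532, -0.5346, 0.7781], 'rotation': [0.9215, -0.1989, 0.0771, -0.3246]}
top {'mtx': [[356.0863, 0.0, 253.9438], [0.0, 356.0863, 194.7981], [0.0, 0.0, 1.0]], 'eye': [0.519, 0.0036, 1.0866], 'rotation': [0.7077, -0.7053, 0.0313, -0.0276]}
wrist {'mtx': [[337.1056, 0.0, 251.1916], [0.0, 337.1056, 194.208], [0.0, 0.0, 1.0]], 'tool_from_camera': [[0.0004, -0.959, -0.2836, 0.0734], [1.0, 0.0008, -0.0011, -0.001], [0.0013, -0.2836, 0.959, -0.123], [0.0, 0.0, 0.0, 1.0]]}
```

View pics/top0.png

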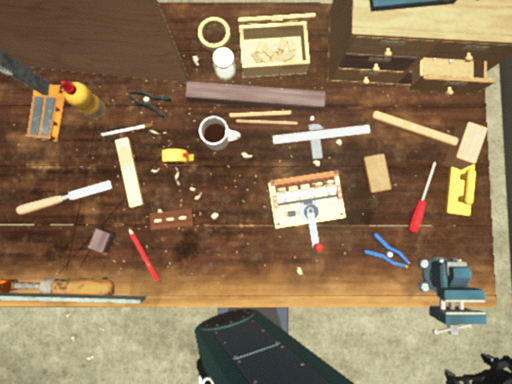

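View pics/scene0.png

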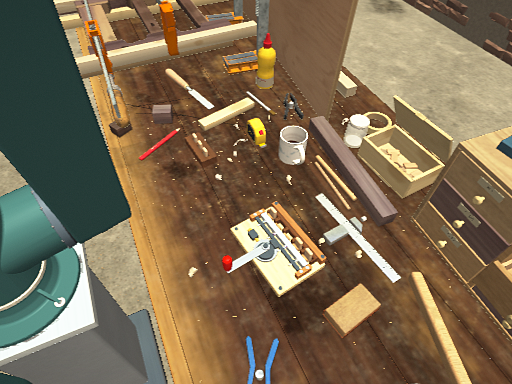

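The top view shows the jig at (307,200), with its knob at (320,247), and the rack at (171,218). The mug is at (214,132), the tape at (178,155) and the sander at (377,172). I'll write the helpers and zoom in.

```bash
cat > h.py <<'E'
from rig import *
import cv2, numpy as np
from scipy.spatial.transform import Rotation as R
def cam(name,o=None):
    c=get_calibration(name)
    if name=="wrist":
        T=c["tool_from_camera"]; T=np.array(T); Rt=R.from_quat(o["tcp_rot"]).as_matrix()
        return np.array(c["mtx"]),np.array(o["tcp_pos"])+Rt@T[:3,3],Rt@T[:3,:3]
    return np.array(c["mtx"]),np.array(c["eye"]),R.from_quat(c["rotation"]).as_matrix()
def rays(C,px):
    K,e,M=C; p=np.c_[np.atleast_2d(px),np.ones(len(np.atleast_2d(px)))]
    d=(M@np.linalg.inv(K)@p.T).T
    return d/np.linalg.norm(d,axis=1)[:,None]
def onz(C,px,z):
    d=rays(C,px); return C[1]+d*((z-C[1][2])/d[:,2])[:,None]
def proj(C,P):
    K,e,M=C; q=(np.atleast_2d(P)-e)@M@K.T; return q[:,:2]/q[:,2:]
def tri(Cs,pxs):  # least squares meeting point of one ray per camera
    A=np.zeros((3,3));b=np.zeros(3);L=[]
    for C,p in zip(Cs,pxs):
        d=rays(C,p)[0];Q=np.eye(3)-np.outer(d,d);A+=Q;b+=Q@C[1];L.append((Q,C[1]))
    X=np.linalg.solve(A,b); return X,[np.linalg.norm(Q@(X-e)) for Q,e in L]
def toshift(o,target): # world displacement to tool axes
    return R.from_quat(o["tcp_rot"]).inv().apply(np.array(target)-o["tcp_pos"])
E
python3 - <<'E'
from h import *
a=cv2.imread("pics/top0.png")
j=cv2.resize(a[160:260,255:360],None,fx=5,fy=5,interpolation=cv2.INTER_CUBIC)
r=cv2.resize(a[200:236,140:200],None,fx=4.5,fy=4.5,interpolation=cv2.INTER_CUBIC)
o=np.zeros((500,800,3),np.uint8);o[:j.shape[0],:j.shape[1]]=j;o[:r.shape[0],530:530+r.shape[1]]=r
cv2.imwrite("pics/top0z.png",o)
C=cam("top")
for n,p,z in [("knob",(320,247),.09),("hub",(311,211),.05),("rack",(171,218),.03),("rackL",(151,219),.026),("rackR",(192,217),.026),("nestL",(275,184),.04),("nestR",(338,179),.04),("mug",(214,132),.05),("tape",(178,155),.06),("sander",(377,172),.03)]: print(n,onz(C,p,z).round(3))
E
```

```text
knob [[ 0.457 -0.185  0.09 ]]
hub [[ 0.559 -0.168  0.05 ]]
rack [[0.538 0.243 0.03 ]]
rackL [[0.534 0.303 0.026]]
rackR [[0.541 0.182 0.026]]
nestL [[ 0.639 -0.064  0.04 ]]
nestR [[ 0.654 -0.251  0.04 ]]
mug [[0.792 0.117 0.05 ]]
tape [[0.72 0.22 0.06]]
sander [[ 0.677 -0.371  0.03 ]]
```

View pics/top0z.png

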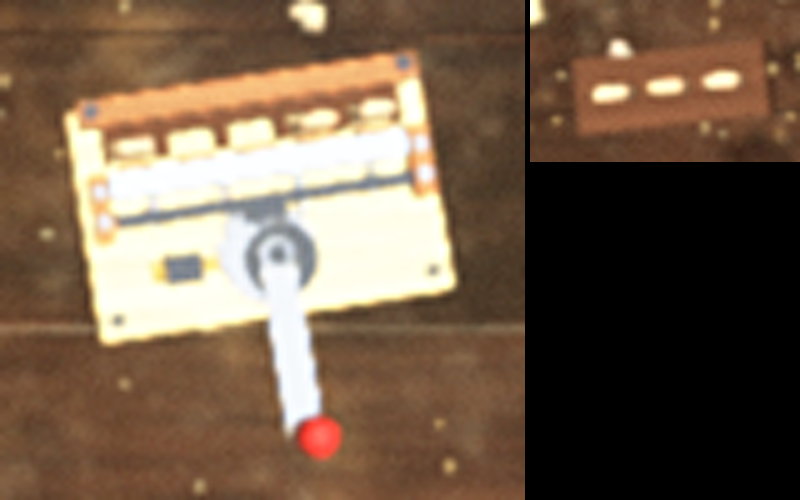

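Which nests are empty isn't clear at this resolution. I'll take the wrist camera over the jig.

```bash
python3 -m pendant '[[0.052,-0.0137,0.005,0,0,0],[0.052,-0.0137,0.005,0,0,0],[0.052,-0.0137,0.005,0,0,0],[0.052,-0.0137,0.005,0,0,0],[0.052,-0.0137,0.005,0,0,0],[0.052,-0.0137,0.005,0,0,0],[0.052,-0.0137,0.005,0,0,0],[0.052,-0.0137,0.005,0,0,0],[0.052,-0.0137,0.005,0,0,0],[0.052,-0.0137,0.005,0,0,0]]' 0.03 30
python3 -m pendant '[[0,0,0,0,0,-0.166],[0,0,0,0,0,-0.166],[0,0,0,0,0,-0.166],[0,0,0,0,0,-0.166],[0,0,0,0,0,-0.166],[0,0,0,0,0,-0.166],[0,0,0,0,0,-0.166],[0,0,0,0,0,-0.166],[0,0,0,0,0,0],[0,0,0,0,0,0]]'
cat > snap.py <<'E'
from h import *
import sys,pickle
def snap(n):
    o=get_obs(); im=read_camera("wrist"); cv2.imwrite(f"pics/{n}.png",im[:,:,::-1])
    pickle.dump({k:np.array(v) for k,v in o.items()},open(f"pics/{n}.pkl","wb")); print(n,np.round(o["tcp_pos"],4),np.round(o["q"],3),R.from_quat(o["tcp_rot"]).as_matrix()[:,0].round(3))
snap(sys.argv[1])
E
python3 snap.py w1
```

```text
t: 1.35
tcp_pos: [0.6298, -0.1593, 0.1998]
tcp_rot: [0.981, 0.194, -0.0, -0.0]
ft_force: [-0.1, -0.4, -0.5]
width: 0.03
grasp_force: 0.0
t: 2.6
tcp_pos: [0.6285, -0.1607, 0.2001]
tcp_rot: [0.654, 0.756, -0.0, -0.0]
ft_force: [-0.3, -0.3, 0.4]
width: 0.0301
grasp_force: 0.0
w1 [ 0.6285 -0.1607  0.2001] [-0.376  0.495  0.183  1.259  0.     1.051] [-0.144  0.99   0.   ]
```

View pics/w1.png

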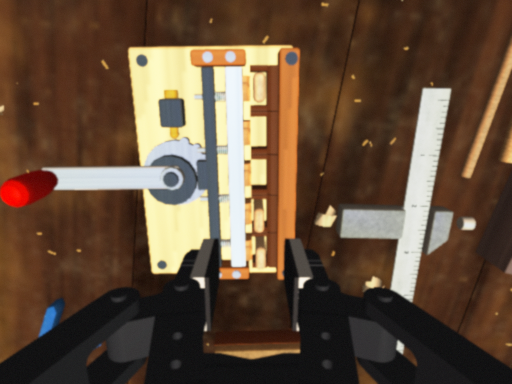

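The wrist view shows the nest row along column ~259. Rounded tenon tops stand at rows ~88, 215 and 250. The two flat pockets at rows ~130 and ~172 are empty. I'll take a second viewpoint to triangulate.

```bash
python3 -m pendant '[[-0.025,-0.03,0,0,0,0],[-0.025,-0.03,0,0,0,0],[0,0,0,0,0,0],[0,0,0,0,0,0]]'
python3 snap.py w2; python3 - <<'E'
import cv2,numpy as np
a=cv2.imread("pics/w1.png")[40:290,180:310]; b=cv2.imread("pics/w2.png")[0:250,180:420]
cv2.imwrite("pics/z12.png",np.hstack([cv2.resize(a,None,fx=2.2,fy=2.2,interpolation=2),cv2.resize(b,None,fx=2.1,fy=2.2,interpolation=2)])[:600,:800])
E
```

```text
t: 3.15
tcp_pos: [0.5768, -0.2189, 0.2004]
tcp_rot: [0.653, 0.757, 0.0, 0.0]
ft_force: [-0.5, -0.1, -0.2]
width: 0.0301
grasp_force: 0.0
w2 [ 0.5768 -0.2189  0.2004] [-0.495  0.439  0.087  1.219  0.     0.93 ] [-0.146  0.989  0.   ]
```

View pics/z12.png

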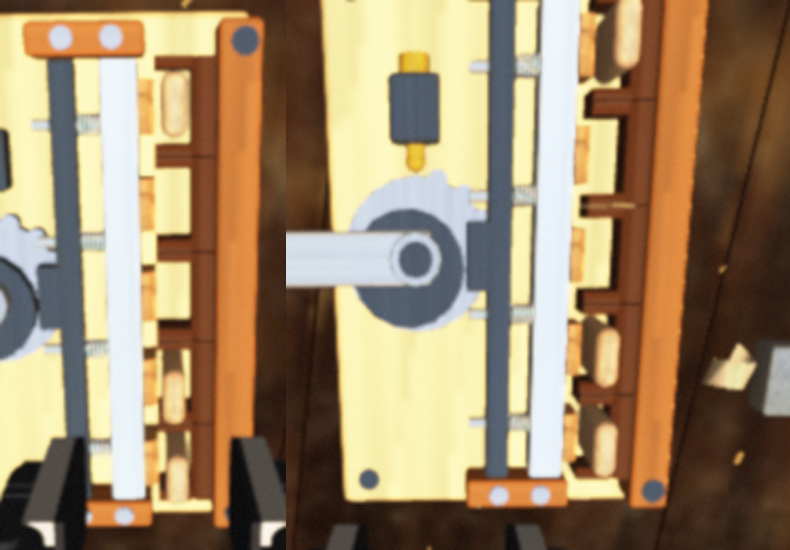

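Nests 2 and 3, counted from the +y end, are empty. I'll measure the jig pose from the board edges, the pocket floors and the triangulated tenon tops and bolts.

```bash
cat > m1.py <<'E'
from h import *
import pickle
I={};C={}
for n in ("w1","w2"):
    I[n]=cv2.imread(f"pics/{n}.png"); C[n]=cam("wrist",pickle.load(open(f"pics/{n}.pkl","rb")))
H={n:cv2.cvtColor(I[n],cv2.COLOR_BGR2HSV) for n in I}
for n,ps in {"w1":[(259,86),(259,130),(259,172),(258,212),(258,255),(150,100),(268,130),(290,120),(255,97)],"w2":[(345,15),(337,70),(325,160),(328,205)]}.items():
    print(n,[(p,H[n][p[1],p[0]].tolist()) for p in ps])
def edge(n,pts_dir,z): pass
def board(n):
    h=H[n]; m=((h[...,0]>15)&(h[...,0]<35)&(h[...,2]>170)&(h[...,1]<140)).astype(np.uint8)
    m=cv2.morphologyEx(m,cv2.MORPH_OPEN,np.ones((3,3)))
    k,l,s,c=cv2.connectedComponentsWithStats(m); i=1+np.argmax(s[1:,4]); print(n,"board bbox",s[i]); return (l==i)
def fit(P): # 2D line: point, dir
    v=cv2.fitLine(P[:,:2].astype(np.float32),cv2.DIST_HUBER,0,1e-4,1e-4).ravel(); return v[2:],v[:2]
for n,rows in (("w1",range(60,260,4)),("w2",range(10,215,4))):
    m=board(n)
    L=np.array([(np.argmax(m[r])-.5,r) for r in rows if m[r].any()]); W=onz(C[n],L,.018); p,d=fit(W)
    print(n,"near edge pt",p.round(4),"dir deg",np.degrees(np.arctan2(d[1],d[0])).round(2))
    cols=range(145,190,3) if n=="w1" else range(215,265,3)
    if n=="w1": T=np.array([(c,np.argmax(m[:,c])-.5) for c in cols])
    else: T=np.array([(c,len(m)-1-np.argmax(m[::-1,c])+.5) for c in cols])
    W=onz(C[n],T,.018);q,e=fit(W); print(n,"end edge",q.round(4),np.degrees(np.arctan2(e[1],e[0])).round(2))
    A=np.c_[d,-e];s=np.linalg.solve(A,q-p); print("corner",(p+s[0]*d).round(4))
E
python3 m1.py
```

```text
w1 [((259, 86), [22, 66, 244]), ((259, 130), [26, 82, 244]), ((259, 172), [26, 83, 245]), ((258, 212), [20, 100, 240]), ((258, 255), [23, 85, 242]), ((150, 100), [28, 64, 252]), ((268, 130), [10, 194, 112]), ((290, 120), [14, 179, 225]), ((255, 97), [19, 109, 233])]
w2 [((345, 15), [22, 70, 243]), ((337, 70), [21, 120, 130]), ((325, 160), [14, 130, 86]), ((328, 205), [17, 115, 229])]
w1 board bbox [ 128   46  153  152 8647]
w1 near edge pt [ 0.5394 -0.1216] dir deg -30.86
w1 end edge [ 0.5423 -0.0597] 8.29
corner [ 0.4567 -0.0722]
w2 board bbox [ 197    0   80  107 5714]
w2 near edge pt [ 0.519  -0.1196] dir deg -80.85
w2 end edge [ 0.5525 -0.1386] 19.63
corner [ 0.5237 -0.1489]
```

```bash
python3 - <<'E'
s=open("m1.py").read()
s=s.split("def edge")[0]+'''
def fit(P):
    v=cv2.fitLine(P[:,:2].astype(np.float32),cv2.DIST_HUBER,0,1e-4,1e-4).ravel(); return v[2:],v[:2]
cor={}
for n,rows,c0,c1 in (("w1",[*range(60,150,3),*range(210,262,3)],120,175),("w2",[*range(5,90,3),*range(150,215,3)],190,262)):
    h=H[n]; m=((h[...,0]>15)&(h[...,0]<38)&(h[...,2]>200)&(h[...,1]<140)); m[:,:c0]=0
    L=np.array([(np.argmax(m[r])-.5,r) for r in rows]); W=onz(C[n],L,.018); p,d=fit(W)
    print(n,"near edge dir",np.degrees(np.arctan2(d[1],d[0])).round(2),"resid mm",np.abs((W[:,:2]-p)@[-d[1],d[0]]).max()*1e3)
    cols=range(c0+30,c1+5,3)
    if n=="w1": T=np.array([(c,np.argmax(m[:,c])-.5) for c in cols])
    else: T=np.array([(c,259-np.argmax(m[:260,c][::-1])+.5) for c in cols])
    W=onz(C[n],T,.018);q,e=fit(W); print("end edge dir",np.degrees(np.arctan2(e[1],e[0])).round(2),"resid",np.abs((W[:,:2]-q)@[-e[1],e[0]]).max()*1e3)
    s=np.linalg.solve(np.c_[d,-e],q-p); cor[n]=p+s[0]*d; print("corner",cor[n].round(4))
D=cor["w1"]-cor["w2"]; print("len",np.linalg.norm(D),"yaw",np.degrees(np.arctan2(-D[0],D[1])))
y=D/np.linalg.norm(D); x=np.array([y[1],-y[0]]); org=(cor["w1"]+cor["w2"])/2+.110*x; print("origin",org.round(4),"x",x.round(4),"y",y.round(4))
np.savez("jig.npz",o=org,x=x,y=y)
for n in C:
    print(n,"nest floors px",proj(C[n],[[*(org+k*.036*y),.018] for k in (2,1,0,-1,-2)]).round(1).tolist())
    print(n,"nest tops px",proj(C[n],[[*(org+k*.036*y),.058] for k in (2,1,0,-1,-2)]).round(1).tolist())
    # peach tenon tops / floor blobs
# red knob, both views
for n in C:
    h=H[n]; m=(((h[...,0]<6)|(h[...,0]>174))&(h[...,1]>180)&(h[...,2]>120)).astype(np.uint8)
    k,l,s,c=cv2.connectedComponentsWithStats(m); i=1+np.argmax(s[1:,4]) if k>1 else 0; print(n,"red",s[i],c[i])
# dark hub screw: floor masks in w1
h=H["w1"]; m=((h[...,0]>=24)&(h[...,0]<34)&(h[...,2]>200)&(h[...,1]<140)).astype(np.uint8)
for r0,r1 in ((108,152),(152,190)):
    q=m[r0:r1,250:270]; k,l,s,c=cv2.connectedComponentsWithStats(q); i=1+np.argmax(s[1:,4]); print("floor bbox",s[i]+[250,r0,0,0,0]); print("world corners",onz(C["w1"],[(s[i,0]+250-.5,s[i,1]+r0-.5),(s[i,0]+250+s[i,2]-.5,s[i,1]+r0+s[i,3]-.5)],.018).round(4).tolist())
'''
open("m2.py","w").write(s)
E
python3 m2.py
```

```text
w1 [((259, 86), [22, 66, 244]), ((259, 130), [26, 82, 244]), ((259, 172), [26, 83, 245]), ((258, 212), [20, 100, 240]), ((258, 255), [23, 85, 242]), ((150, 100), [28, 64, 252]), ((268, 130), [10, 194, 112]), ((290, 120), [14, 179, 225]), ((255, 97), [19, 109, 233])]
w2 [((345, 15), [22, 70, 243]), ((337, 70), [21, 120, 130]), ((325, 160), [14, 130, 86]), ((328, 205), [17, 115, 229])]
w1 near edge dir -81.01 resid mm 0.945413799613117
end edge dir 8.29 resid 4.9457786294561726e-05
corner [ 0.5109 -0.0643]
w2 near edge dir -81.03 resid mm 0.476398429192225
end edge dir 8.41 resid 1.4930524573630866e-05
corner [ 0.5435 -0.2735]
len 0.21170023 yaw 8.851391
origin [ 0.6359 -0.1519] x [0.9881 0.1539] y [-0.1539  0.9881]
w1 nest floors px [[259.2, 87.6], [259.3, 129.9], [259.4, 169.4], [259.5, 206.4], [259.6, 241.1]]
w1 nest tops px [[260.4, 86.5], [260.5, 135.0], [260.6, 179.9], [260.7, 221.5], [260.8, 260.2]]
w2 nest floors px [[332.3, 23.8], [329.7, 70.4], [327.4, 113.8], [325.1, 154.3], [323.1, 192.2]]
w2 nest tops px [[345.4, 12.4], [341.9, 66.6], [338.7, 116.6], [335.7, 162.7], [333.0, 205.5]]
w1 red [  0 179  36  29 784] [ 16.54081633 193.04464286]
w2 red [ 72 107  35  32 870] [ 88.52183908 122.65517241]
floor bbox [250 117  16  35 451]
world corners [[0.62, -0.1061, 0.018], [0.6389, -0.1347, 0.018]]
floor bbox [251 160  15  24 359]
world corners [[0.6264, -0.144, 0.018], [0.6436, -0.1644, 0.018]]
```

Board corners, pocket floors and tenon tops agree to about 1 mm. The jig origin is (0.636, -0.152), yaw 8.8°. Next is the rack, from two wrist views.

```bash
python3 -m pendant '[[0.05,0.002,0.003,0,0,0],[0.05,0.002,0.003,0,0,0],[0.05,0.002,0.003,0,0,0],[0.05,0.002,0.003,0,0,0],[0.05,0.002,0.003,0,0,0],[0.05,0.002,0.003,0,0,0],[0.05,0.002,0.003,0,0,0],[0.05,0.002,0.003,0,0,0],[0.05,0.002,0.003,0,0,0],[0,0,0,0,0,0]]'
python3 -m pendant '[[0,0,0,0,0,0.09],[0,0,0,0,0,0],[0,0,0,0,0,0]]'; python3 snap.py r1
python3 -m pendant '[[-0.03,-0.02,0,0,0,0],[-0.03,-0.02,0,0,0,0],[0,0,0,0,0,0],[0,0,0,0,0,0]]'; python3 snap.py r2
python3 - <<'E'
import cv2,numpy as np
cv2.imwrite("pics/r12.png",cv2.resize(np.hstack([cv2.imread("pics/r1.png")[:,120:400],cv2.imread("pics/r2.png")[:,120:400]]),None,fx=1.4,fy=1.4))
E
```

```text
t: 4.45
tcp_pos: [0.5272, 0.2324, 0.1728]
tcp_rot: [0.651, 0.759, -0.0, -0.0]
ft_force: [-0.4, -1.0, 0.7]
width: 0.0302
grasp_force: 0.0
t: 4.82
tcp_pos: [0.5282, 0.2286, 0.1733]
tcp_rot: [0.686, 0.728, 0.0, 0.0]
ft_force: [0.2, -0.3, 0.7]
width: 0.0302
grasp_force: 0.0
r1 [0.5282 0.2286 0.1733] [ 0.267  0.381 -0.083  1.107 -0.     1.778] [-0.059  0.998 -0.   ]
t: 5.38
tcp_pos: [0.4921, 0.1667, 0.1735]
tcp_rot: [0.686, 0.727, 0.0, 0.0]
ft_force: [-1.0, 0.3, -0.5]
width: 0.0304
grasp_force: 0.0
r2 [0.4921 0.1667 0.1735] [ 0.17   0.29  -0.224  1.056  0.     1.682] [-0.058  0.998  0.   ]
```

View pics/r12.png

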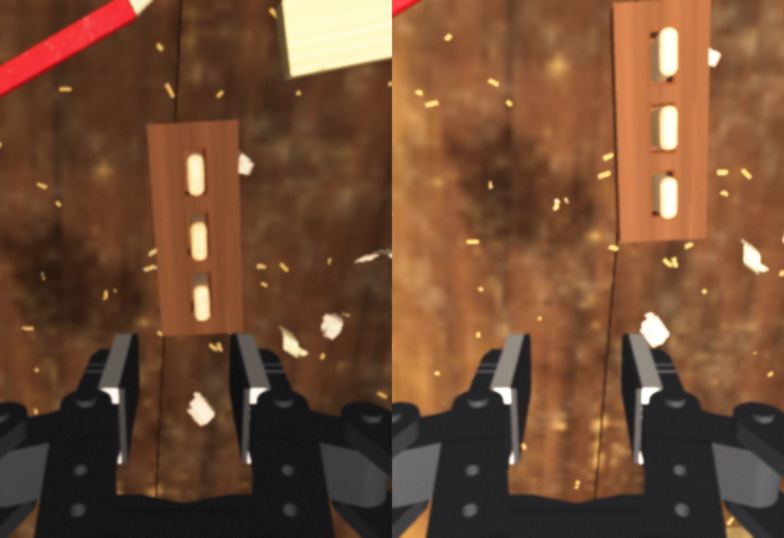

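Each rack view shows three spare tops in the rack: r1 at about (259,124), (261,172) and (263,216); r2 at about (317,37), (317,91) and (317,140). I'll triangulate these, along with the rack corners and the knob.

```bash
cat > m3.py <<'E'
from h import *
import pickle
C={};T={}
for n,(x0,x1,y0,y1) in {"r1":(240,285,95,235),"r2":(295,335,10,165)}.items():
    C[n]=cam("wrist",pickle.load(open(f"pics/{n}.pkl","rb"))); h=cv2.cvtColor(cv2.imread(f"pics/{n}.png"),cv2.COLOR_BGR2HSV)
    m=np.zeros(h.shape[:2],np.uint8); m[y0:y1,x0:x1]=((h[...,2]>232)&(h[...,1]<110))[y0:y1,x0:x1]
    k,l,s,c=cv2.connectedComponentsWithStats(m); g=[i for i in range(1,k) if s[i,4]>60 and s[i,2]<25]
    g.sort(key=lambda i:c[i,1]); print(n,[(s[i].tolist(),c[i].round(1).tolist()) for i in g]); T[n]=[s[i,:2]+(s[i,2:4]-1)/2 for i in g]
P=[]
for a,b in zip(T["r1"],T["r2"]):
    X,e=tri([C["r1"],C["r2"]],[a,b]); P.append(X); print("top",X.round(4),"ray gap mm",np.round(np.array(e)*1e3,2),"at z.046",onz(C["r1"],a,.046)[0,:2].round(4),onz(C["r2"],b,.046)[0,:2].round(4))
d=P[0]-P[2]; print("yaw",np.degrees(np.arctan2(-d[0],d[1])),"pitch",np.linalg.norm(d)/2)
K={}
for n in ("w1","w2"):
    K[n]=cam("wrist",pickle.load(open(f"pics/{n}.pkl","rb")))
h=cv2.cvtColor(cv2.imread("pics/w2.png"),cv2.COLOR_BGR2HSV); print("jig axis->expected: see later")
j=np.load("jig.npz")
# tenon 1 top and hub cap, picked from the zoom
print("tenon1",tri([K["w1"],K["w2"]],[(259.5,86.8),((627-286)/2.1+180,32/2.2)])[0].round(4))
print("hub",tri([K["w1"],K["w2"]],[(171.5,179),((415-286)/2.1+180,260/2.2)])[0].round(4))
E
python3 m3.py
```

```text
r1 [([255, 111, 10, 28, 255], [259.5, 124.4]), ([258, 160, 9, 25, 205], [262.0, 172.1]), ([259, 205, 10, 24, 209], [263.8, 216.2])]
r2 [([311, 20, 13, 34, 411], [317.0, 36.5]), ([312, 76, 12, 31, 341], [317.4, 90.9]), ([312, 127, 12, 29, 320], [317.4, 140.9])]
top [0.532  0.2815 0.0422] ray gap mm [0.1 0.1] at z.046 [0.532  0.2817] [0.5312 0.2809]
top [0.5363 0.2457 0.0423] ray gap mm [0.04 0.04] at z.046 [0.5362 0.2465] [0.5356 0.2456]
top [0.5399 0.2102 0.0447] ray gap mm [0.02 0.02] at z.046 [0.5399 0.2107] [0.5396 0.2104]
yaw 6.376874442090762 pitch 0.0358634593353197
jig axis->expected: see later
tenon1 [ 0.6242 -0.0809  0.0519]
hub [ 0.5618 -0.1649  0.046 ]
```

```bash
python3 -m pendant '[[0,0,0,0,0,-0.054],[0.019,0.026,0.02,0,0,0],[0.019,0.026,0.02,0,0,0],[0,0,0.02,0,0,0],[0,0,0,0,0,0],[0,0,0,0,0,0]]' 0.03 40
cat > go.py <<'E'
from h import *
import sys
o=get_obs(); t=np.array([float(v) for v in sys.argv[1:4]]); yaw=float(sys.argv[4]) # wanted heading of tool y, deg
M=R.from_quat(o["tcp_rot"]).as_matrix(); cur=np.degrees(np.arctan2(M[1,1],M[0,1]))
print("pos",np.round(o["tcp_pos"],4),"shift tool",toshift(o,t).round(4),"turn z",np.radians(cur-yaw).round(4),"tilt",M[2].round(4),"w",o["width"],o["grasp_force"])
E
python3 go.py 0.5397 0.2105 0.048 6.4
```

```text
t: 6.18
tcp_pos: [0.5393, 0.2104, 0.1139]
tcp_rot: [0.666, 0.746, 0.0, 0.0]
ft_force: [0.3, 0.1, -0.8]
width: 0.0299
grasp_force: 0.0
pos [0.5393 0.2104 0.1139] shift tool [0.0001 0.0004 0.0659] turn z 0.0007 tilt [ 1.e-04  5.e-04 -1.e+00] w 0.029892850507602164 0.0
```

```bash
python3 -m pendant '[[0,0,0.02,0,0,0],[0,0,0.02,0,0,0],[0,0,0.015,0,0,0],[0,0,0.01,0,0,0],[0,0,0,0,0,0]]'
python3 -m pendant '[[0,0,0,0,0,0],[0,0,0,0,0,0],[0,0,0,0,0,0],[0,0,0,0,0,0],[0,0,0,0,0,0]]' 0 40
python3 -m pendant '[[0,0,-0.01,0,0,0],[0,0,-0.02,0,0,0],[0,0,-0.03,0,0,0],[0,0,-0.04,0,0,0],[0,0,0,0,0,0]]'
python3 snap.py g1; python3 go.py 0.6359 -0.1519 0.148 8.8
```

```text
t: 6.8
tcp_pos: [0.5389, 0.2101, 0.0481]
tcp_rot: [0.666, 0.746, -0.0, -0.0]
ft_force: [-0.8, 1.0, 1.2]
width: 0.03
grasp_force: 0.0
t: 7.42
tcp_pos: [0.5395, 0.2102, 0.0489]
tcp_rot: [0.666, 0.746, 0.0, 0.0]
ft_force: [-0.3, -0.8, 6.6]
width: 0.008
grasp_force: 41.4
t: 8.05
tcp_pos: [0.5404, 0.2105, 0.1515]
tcp_rot: [0.666, 0.746, 0.002, 0.001]
ft_force: [0.6, 0.1, -0.5]
width: 0.0081
grasp_force: 40.6
g1 [0.5404 0.2105 0.1515] [ 0.231  0.398 -0.117  1.05   0.     1.69 ] [-0.112  0.994  0.001]
pos [0.5397 0.2103 0.1497] shift tool [-0.3707  0.0551  0.0018] turn z -0.0416 tilt [ 3.0e-04  2.6e-03 -1.0e+00] w 0.008183697139760542 40.615262389183044
```

View pics/g1.png

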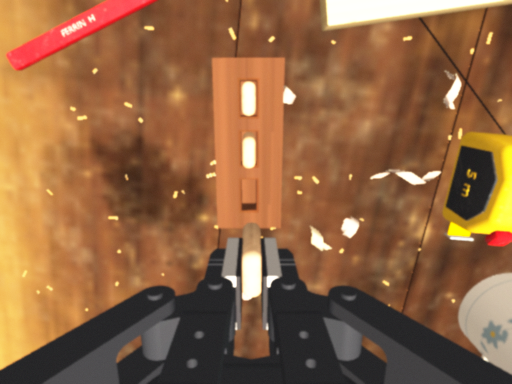

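The spare is gripped upright at (252,265) and its rack slot is now empty. I'll carry it over nest 3.

```bash
python3 -m pendant '[[-0.047,0.007,0,0,0,0],[-0.047,0.007,0,0,0,0],[-0.047,0.007,0,0,0,0],[-0.047,0.007,0,0,0,0],[-0.047,0.007,0,0,0,0],[-0.047,0.007,0,0,0,0],[-0.047,0.007,0,0,0,0],[-0.041,0.006,0,0,0,0],[0,0,0,0,0,-0.042],[0,0,0,0,0,0]]'
python3 -m pendant '[[0,0,0,0,0,0],[0,0,0,0,0,0]]'; python3 go.py 0.6359 -0.1519 0.107 8.8
```

```text
t: 9.35
tcp_pos: [0.6346, -0.1516, 0.1472]
tcp_rot: [0.651, 0.759, -0.0, -0.001]
ft_force: [0.5, 0.2, 0.2]
width: 0.0081
grasp_force: 40.6
t: 9.6
tcp_pos: [0.6349, -0.1508, 0.1482]
tcp_rot: [0.651, 0.759, -0.0, -0.0]
ft_force: [0.0, 0.1, -0.6]
width: 0.008
grasp_force: 40.6
pos [ 0.6349 -0.1508  0.1482] shift tool [-0.0012  0.0008  0.0412] turn z 0.0007 tilt [ 1.e-04 -2.e-04 -1.e+00] w 0.007993841627402225 40.615739822387695
```

```bash
python3 -m pendant '[[-0.001,0.001,0.02,0,0,0],[0,0,0.02,0,0,0],[0,0,0.02,0,0,0],[0,0,0,0,0,0],[0,0,0,0,0,0]]'
python3 -m pendant '[[0,0,0.005,0,0,0],[0,0,0.005,0,0,0],[0,0,0,0,0,0]]'; python3 go.py 0.6359 -0.1519 0.061 8.8
```

```text
t: 10.22
tcp_pos: [0.6365, -0.1522, 0.0891]
tcp_rot: [0.651, 0.759, 0.0, 0.0]
ft_force: [-0.4, 0.6, -0.0]
width: 0.0081
grasp_force: 40.6
t: 10.6
tcp_pos: [0.636, -0.1522, 0.0779]
tcp_rot: [0.651, 0.759, -0.0, -0.0]
ft_force: [0.1, 0.4, 0.8]
width: 0.008
grasp_force: 40.6
pos [ 0.636  -0.1522  0.0779] shift tool [ 0.0003 -0.      0.0169] turn z 0.0004 tilt [ 3.e-04 -6.e-04 -1.e+00] w 0.007958894603786062 40.61546981334686
```

```bash
python3 -m pendant '[[0,0,0.004,0,0,0],[0,0,0.004,0,0,0],[0,0,0.004,0,0,0],[0,0,0.003,0,0,0],[0,0,0,0,0,0]]'; python3 go.py 0.6359 -0.1519 0.061 8.8
```

```text
t: 11.22
tcp_pos: [0.6361, -0.1522, 0.063]
tcp_rot: [0.651, 0.759, -0.0, -0.0]
ft_force: [0.2, -0.0, 0.4]
width: 0.0082
grasp_force: 40.6
pos [ 0.6361 -0.1522  0.063 ] shift tool [ 0.0003 -0.0001  0.002 ] turn z 0.0004 tilt [ 2.e-04 -3.e-04 -1.e+00] w 0.008194391076114667 40.59419631958008
```

Contact-free, and only about 2 mm above seating. I'll release here, rise, and look.

```bash
python3 -m pendant '[[0,0,0.001,0,0,0],[0,0,0,0,0,0],[0,0,0,0,0,0]]' 0.028 40
python3 -m pendant '[[0,0,-0.01,0,0,0],[0,0,-0.02,0,0,0],[0,0,-0.03,0,0,0],[0,0,-0.03,0,0,0],[0,0,0,0,0,0],[0,0,0,0,0,0]]'
python3 snap.py n1; python3 go.py 0.536 0.246 0.148 6.4
```

```text
t: 11.6
tcp_pos: [0.6363, -0.1523, 0.0624]
tcp_rot: [0.651, 0.759, 0.0, 0.0]
ft_force: [0.2, -0.7, 0.7]
width: 0.0281
grasp_force: 0.0
t: 12.35
tcp_pos: [0.6361, -0.1522, 0.1522]
tcp_rot: [0.651, 0.759, -0.0, -0.0]
ft_force: [0.4, -0.2, 0.1]
width: 0.0282
grasp_force: 0.0
n1 [ 0.6361 -0.1522  0.1522] [-0.359  0.524  0.102  1.149 -0.     1.057] [-0.153  0.988  0.   ]
pos [ 0.6358 -0.1521  0.1518] shift tool [ 0.4087 -0.0376  0.004 ] turn z 0.0423 tilt [ 5.e-04 -8.e-04 -1.e+00] w 0.027866694036841073 0.0
```

View pics/n1.png

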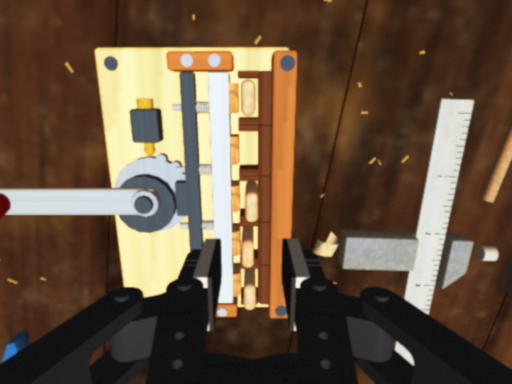

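Nest 3 is filled, with its tenon upright at (251,200). Nest 2 at (250,150) is still empty. I'll fetch the middle spare.

```bash
python3 -m pendant '[[0.047,-0.004,0,0,0,0],[0.047,-0.004,0,0,0,0],[0.047,-0.004,0,0,0,0],[0.047,-0.004,0,0,0,0],[0.047,-0.004,0,0,0,0],[0.047,-0.004,0,0,0,0],[0.047,-0.005,0,0,0,0],[0.047,-0.005,0,0,0,0],[0.033,-0.004,0,0,0,0],[0,0,0,0,0,0.042]]' 0.03
python3 -m pendant '[[0,0,0.02,0,0,0],[0,0,0,0,0,0],[0,0,0,0,0,0]]'; python3 go.py 0.536 0.246 0.048 6.4
```

```text
t: 13.65
tcp_pos: [0.5346, 0.248, 0.1514]
tcp_rot: [0.666, 0.746, -0.001, -0.001]
ft_force: [0.2, -0.5, -0.6]
width: 0.0298
grasp_force: 0.0
t: 14.02
tcp_pos: [0.5359, 0.246, 0.1324]
tcp_rot: [0.666, 0.746, -0.0, -0.0]
ft_force: [-0.5, -0.5, 0.5]
width: 0.0297
grasp_force: 0.0
pos [0.5359 0.246  0.1324] shift tool [0.     0.0002 0.0844] turn z 0.0002 tilt [-1.e-04 -4.e-04 -1.e+00] w 0.029680882598217412 0.0
```

```bash
python3 -m pendant '[[0,0,0.03,0,0,0],[0,0,0.025,0,0,0],[0,0,0.015,0,0,0],[0,0,0.0145,0,0,0],[0,0,0,0,0,0]]'
python3 -m pendant '[[0,0,0,0,0,0],[0,0,0,0,0,0],[0,0,0,0,0,0],[0,0,0,0,0,0],[0,0,0,0,0,0]]' 0 40
python3 -m pendant '[[0,0,-0.01,0,0,0],[0,0,-0.02,0,0,0],[0,0,-0.03,0,0,0],[0,0,-0.04,0,0,0],[0,0,0,0,0,0],[0,0,0,0,0,0]]'
python3 go.py 0.6304 -0.1163 0.148 8.8
```

```text
t: 14.65
tcp_pos: [0.5356, 0.246, 0.0473]
tcp_rot: [0.666, 0.746, -0.0, -0.0]
ft_force: [0.1, -0.8, 0.5]
width: 0.03
grasp_force: 0.0
t: 15.28
tcp_pos: [0.5362, 0.2462, 0.0483]
tcp_rot: [0.666, 0.746, 0.0, 0.0]
ft_force: [-1.8, -0.7, 6.8]
width: 0.0081
grasp_force: 42.8
t: 16.02
tcp_pos: [0.5357, 0.246, 0.1476]
tcp_rot: [0.666, 0.746, -0.0, -0.0]
ft_force: [0.0, -1.1, -0.5]
width: 0.0079
grasp_force: 42.1
pos [0.5357 0.246  0.1476] shift tool [-0.3706  0.0536 -0.0004] turn z -0.0416 tilt [-0.e+00 -2.e-04 -1.e+00] w 0.00788204425218812 42.07020699977875
```

```bash
python3 -m pendant '[[-0.047,0.007,0,0,0,0],[-0.047,0.007,0,0,0,0],[-0.047,0.007,0,0,0,0],[-0.047,0.007,0,0,0,0],[-0.047,0.007,0,0,0,0],[-0.047,0.007,0,0,0,0],[-0.047,0.006,0,0,0,0],[-0.042,0.0055,0,0,0,0],[0,0,0,0,0,-0.042],[0,0,0,0,0,0]]'
python3 -m pendant '[[0,0,0.02,0,0,0],[0,0,0,0,0,0],[0,0,0,0,0,0]]'; python3 go.py 0.6304 -0.1163 0.063 8.8
```

```text
t: 17.27
tcp_pos: [0.63, -0.1168, 0.1466]
tcp_rot: [0.651, 0.759, -0.0, -0.001]
ft_force: [0.3, 1.5, -1.3]
width: 0.008
grasp_force: 42.1
t: 17.65
tcp_pos: [0.6305, -0.1162, 0.1281]
tcp_rot: [0.651, 0.759, -0.0, -0.0]
ft_force: [1.2, -0.3, 1.1]
width: 0.0082
grasp_force: 42.1
pos [ 0.6305 -0.1162  0.1281] shift tool [-0.0001 -0.0001  0.0651] turn z 0.0005 tilt [ 1.e-04 -1.e-04 -1.e+00] w 0.008184388155573695 42.06872284412384
```

```bash
python3 -m pendant '[[0,0,0.025,0,0,0],[0,0,0.015,0,0,0],[0,0,0.01,0,0,0],[0,0,0,0,0,0],[0,0,0,0,0,0]]'
python3 -m pendant '[[0,0,0.004,0,0,0],[0,0,0.004,0,0,0],[0,0,0.004,0,0,0],[0,0,0.003,0,0,0],[0,0,0,0,0,0],[0,0,0,0,0,0]]'; python3 go.py 0.6304 -0.1163 0.063 8.8
```

```text
t: 18.27
tcp_pos: [0.6309, -0.1167, 0.0784]
tcp_rot: [0.651, 0.759, 0.0, 0.0]
ft_force: [-0.2, 0.4, -0.1]
width: 0.0079
grasp_force: 42.1
t: 19.02
tcp_pos: [0.6306, -0.1166, 0.0628]
tcp_rot: [0.651, 0.759, 0.0, 0.0]
ft_force: [-0.5, 0.3, -0.1]
width: 0.0081
grasp_force: 42.0
pos [ 0.6306 -0.1166  0.0628] shift tool [ 0.0003 -0.0001 -0.0002] turn z 0.0005 tilt [-0.e+00  1.e-04 -1.e+00] w 0.008059194179071819 42.03377544879913
```

```bash
python3 -m pendant '[[0,0,0.001,0,0,0],[0,0,0,0,0,0],[0,0,0,0,0,0]]' 0.028 40
python3 -m pendant '[[0,0,-0.01,0,0,0],[0,0,-0.02,0,0,0],[0,0,-0.04,0,0,0],[0,0,-0.06,0,0,0],[-0.02,-0.05,0,0,0,0],[-0.02,-0.05,0,0,0,0],[0,0,0,0,0,0],[0,0,0,0,0,0]]' 0.045
python3 snap.py k1
python3 -m pendant '[[-0.03,-0.04,0,0,0,0],[-0.03,-0.04,0,0,0,0],[0,0,0,0,0,0],[0,0,0,0,0,0]]'
python3 snap.py k2
python3 - <<'E'
from h import *
import pickle
C={};m={}
for n in ("k1","k2"):
    C[n]=cam("wrist",pickle.load(open(f"pics/{n}.pkl","rb"))); h=cv2.cvtColor(cv2.imread(f"pics/{n}.png"),cv2.COLOR_BGR2HSV)
    q=(((h[...,0]<6)|(h[...,0]>174))&(h[...,1]>150)&(h[...,2]>90)).astype(np.uint8)
    k,l,s,c=cv2.connectedComponentsWithStats(q); i=1+np.argmax(s[1:,4]); print(n,s[i],c[i].round(1)); m[n]=c[i]
    print("eye",C[n][1].round(3))
j=np.load("jig.npz"); o,x,y=j["o"],j["x"],j["y"]
hub=o-.075*x; k=hub-.105*x; print("hub",hub.round(4),"knob pred",k.round(4))
for n in C: print(n,"pred px foot/top",proj(C[n],[[*k,.0445],[*k,.0945],[*k,.0705]]).round(1).tolist(),"nest tops",proj(C[n],[[*(o+i*.036*y),.058] for i in (2,1,0,-1,-2)]).round(0).tolist())
print("tri blob centre",tri([C["k1"],C["k2"]],[m["k1"],m["k2"]]))
a=cv2.imread("pics/k1.png");b=cv2.imread("pics/k2.png"); cv2.imwrite("pics/k12.png",cv2.resize(np.hstack([a,b]),(800,300)))
cv2.imwrite("pics/k12.png",np.hstack([a[:,112:],b[:,112:]]))
E
```

```text
t: 19.4
tcp_pos: [0.6305, -0.1166, 0.0618]
tcp_rot: [0.651, 0.759, 0.0, 0.0]
ft_force: [-0.9, 0.3, 0.2]
width: 0.028
grasp_force: 0.0
t: 20.4
tcp_pos: [0.5383, -0.1716, 0.1925]
tcp_rot: [0.651, 0.759, 0.0, 0.001]
ft_force: [-0.2, 0.4, 0.6]
width: 0.0452
grasp_force: 0.0
k1 [ 0.5383 -0.1716  0.1925] [-0.453  0.353 -0.074  1.143  0.     0.964] [-0.153  0.988 -0.   ]
t: 20.95
tcp_pos: [0.4689, -0.2427, 0.1918]
tcp_rot: [0.65, 0.76, 0.0, 0.0]
ft_force: [0.4, -0.1, -0.3]
width: 0.0453
grasp_force: 0.0
k2 [ 0.4689 -0.2427  0.1918] [-0.632  0.293 -0.167  1.11   0.     0.784] [-0.154  0.988  0.   ]
k1 [ 121  174   40   39 1096] [140.4 193.5]
eye [ 0.528 -0.099  0.315]
k2 [231  94  34  35 890] [247.6 110.9]
eye [ 0.458 -0.17   0.315]
hub [ 0.5618 -0.1635] knob pred [ 0.4581 -0.1796]
k1 pred px foot/top [[152.6, 181.8], [132.3, 199.9], [143.0, 190.4]] nest tops [[386.0, 91.0], [380.0, 140.0], [376.0, 186.0], [371.0, 228.0], [367.0, 268.0]]
k2 pred px foot/top [[248.6, 107.6], [248.1, 110.5], [248.4, 109.0]] nest tops [[514.0, -1.0], [502.0, 56.0], [492.0, 108.0], [483.0, 157.0], [474.0, 201.0]]
tri blob centre (array([ 0.45769108, -0.18082266,  0.0752756 ]), [np.float64(2.7153633736743437e-05), np.float64(2.7153633736679263e-05)])
```

View pics/k12.png

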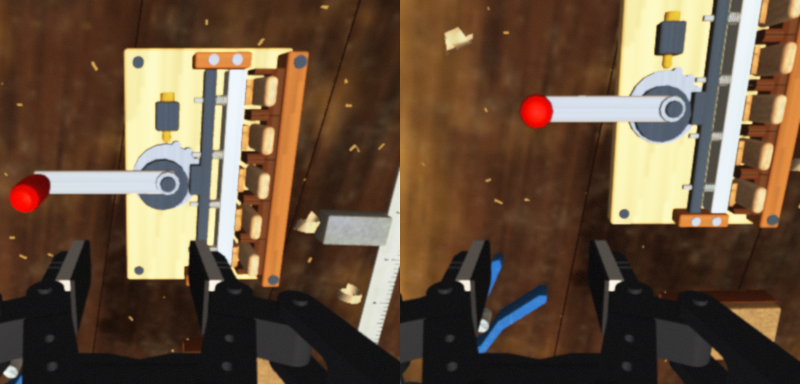

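All five tenons stand in the row in k1. The knob triangulates to (0.458, -0.180), matching the jig frame. I'll turn the tool to about -30°, roughly mid-swing tangent, and approach the knob.

```bash
python3 -m pendant '[[0,0,0,0,0,0.17],[0,0,0,0,0,0.17],[0,0,0,0,0,0.17],[0,0,0,0,0,0.17],[0,0,0,0,0,0],[0,0,0,0,0,0]]'; python3 go.py 0.4579 -0.1802 0.073 -30
```

```text
t: 21.75
tcp_pos: [0.4685, -0.2426, 0.1917]
tcp_rot: [0.865, 0.501, 0.0, -0.0]
ft_force: [0.6, -0.2, 0.7]
width: 0.0449
grasp_force: 0.0
pos [ 0.4685 -0.2426  0.1917] shift tool [ 0.0488 -0.0402  0.1187] turn z 0.0025 tilt [ 1.e-04 -1.e-04 -1.e+00] w 0.04488362595328651 0.0
```

```bash
python3 -m pendant '[[0.025,-0.02,0,0,0,0],[0.024,-0.02,0,0,0,0],[0,0,0,0,0,0],[0,0,0.04,0,0,0],[0,0,0.04,0,0,0],[0,0,0.03,0,0,0],[0,0,0.0085,0,0,0],[0,0,0,0,0,0]]'
python3 -m pendant '[[0,0,0,0,0,0],[0,0,0,0,0,0],[0,0,0,0,0,0],[0,0,0,0,0,0],[0,0,0,0,0,0]]' 0.0 50
cat > lev.py <<'E'
from h import *
import sys
o=get_obs(); j=np.load("jig.npz"); ax=j["o"]-.075*j["x"]; d=o["tcp_pos"][:2]-ax; a=np.arctan2(-d@j["y"],-d@j["x"])
print("lever angle",a.round(3),"radius",np.linalg.norm(d).round(4),"z",o["tcp_pos"][2].round(4),"w",round(float(o["width"]),4),"grip",o["grasp_force"],"F",np.round(o["ft_force"],1))
p=o["tcp_pos"]
Rt=R.from_quat(o["tcp_rot"]); prev=p.copy()
for t in [float(v) for v in sys.argv[1:]]:
    k=np.array([*(ax-.105*(np.cos(t)*j["x"]+np.sin(t)*j["y"])),p[2]]); print(t,"step",Rt.inv().apply(k-prev)[:2].round(4).tolist()); prev=k
E
python3 lev.py 0.05 0.13 0.21 0.29 0.37 0.45 0.53 0.61 0.69 0.77 0.85 0.93 1.01 1.09 1.17 1.25 1.27
```

```text
t: 22.75
tcp_pos: [0.4583, -0.181, 0.0735]
tcp_rot: [0.866, 0.499, -0.0, -0.0]
ft_force: [0.5, 0.4, 0.8]
width: 0.0452
grasp_force: 0.0
t: 23.38
tcp_pos: [0.4584, -0.1807, 0.0743]
tcp_rot: [0.867, 0.499, 0.0, 0.001]
ft_force: [-2.0, 2.0, 5.9]
width: 0.0215
grasp_force: 48.5
lever angle 0.01 radius 0.1049 z 0.0743 w 0.0215 grip 48.540194443194196 F [-2.   2.   5.9]
0.05 step [-0.0033, 0.0026]
0.13 step [-0.006, 0.0058]
0.21 step [-0.0055, 0.0063]
0.29 step [-0.005, 0.0067]
0.37 step [-0.0045, 0.0071]
0.45 step [-0.0039, 0.0074]
0.53 step [-0.0033, 0.0077]
0.61 step [-0.0026, 0.008]
0.69 step [-0.002, 0.0082]
0.77 step [-0.0013, 0.0083]
0.85 step [-0.0007, 0.0084]
0.93 step [-0.0, 0.0084]
1.01 step [0.0007, 0.0084]
1.09 step [0.0013, 0.0083]
1.17 step [0.002, 0.0082]
1.25 step [0.0026, 0.008]
1.27 step [0.0008, 0.002]
```

Knob gripped. I'll swing along the arc.

```bash
python3 -m pendant '[[-0.0033,0.0026,0,0,0,0],[-0.006,0.0058,0,0,0,0],[-0.0055,0.0063,0,0,0,0],[-0.005,0.0067,0,0,0,0],[-0.0045,0.0071,0,0,0,0],[-0.0039,0.0074,0,0,0,0],[-0.0033,0.0077,0,0,0,0],[-0.0026,0.008,0,0,0,0]]'
python3 lev.py 0.69 0.77 0.85
```

```text
t: 24.38
tcp_pos: [0.4855, -0.236, 0.0743]
tcp_rot: [0.867, 0.499, 0.0, 0.0]
ft_force: [-4.2, 3.7, 8.1]
width: 0.0213
grasp_force: 48.9
lever angle 0.606 radius 0.1053 z 0.0743 w 0.0213 grip 48.947511547012255 F [-4.2  3.7  8.1]
0.69 step [-0.0018, 0.0087]
0.77 step [-0.0013, 0.0083]
0.85 step [-0.0007, 0.0084]
```

```bash
python3 -m pendant '[[-0.002,0.0084,0,0,0,0],[-0.0013,0.0083,0,0,0,0],[-0.0007,0.0084,0,0,0,0],[0,0.0084,0,0,0,0],[0.0007,0.0084,0,0,0,0],[0.0013,0.0083,0,0,0,0],[0.002,0.0082,0,0,0,0],[0.0026,0.008,0,0,0,0],[0.0008,0.002,0,0,0,0],[0,0,0,0,0,0]]'
python3 lev.py 1.27
```

```text
t: 25.62
tcp_pos: [0.5463, -0.2679, 0.0744]
tcp_rot: [0.867, 0.499, -0.0, 0.001]
ft_force: [-5.9, -0.9, 6.6]
width: 0.0212
grasp_force: 48.8
lever angle 1.269 radius 0.1056 z 0.0744 w 0.0212 grip 48.77372831921093 F [-5.9 -0.9  6.6]
1.27 step [0.0006, -0.0002]
```

```bash
python3 -m pendant '[[0,0,0,0,0,0],[0,0,0,0,0,0],[0,0,0,0,0,0],[0,0,0,0,0,0],[0,0,0,0,0,0],[0,0,0,0,0,0],[0,0,0,0,0,0],[0,0,0,0,0,0],[0,0,0,0,0,0],[0,0,0,0,0,0]]'
python3 lev.py; python3 snap.py f1; python3 - <<'E'
from h import *
a=read_camera("top")[160:260,255:360,::-1]; b=cv2.imread("pics/f1.png")
cv2.imwrite("pics/fin.png",np.hstack([cv2.resize(b,(480,360)),cv2.resize(a,(320,360),interpolation=2)]))
E
```

```text
t: 26.88
tcp_pos: [0.5461, -0.2679, 0.0744]
tcp_rot: [0.867, 0.499, -0.0, 0.001]
ft_force: [-4.7, -2.2, 6.2]
width: 0.0214
grasp_force: 48.7
lever angle 1.267 radius 0.1056 z 0.0744 w 0.0214 grip 48.73328681336716 F [-4.7 -2.2  6.2]
f1 [ 0.5461 -0.2679  0.0744] [-5.890e-01  5.040e-01 -1.630e-01  9.040e-01 -1.000e-03  1.508e+00] [ 0.502  0.865 -0.001]
```

View pics/fin.png

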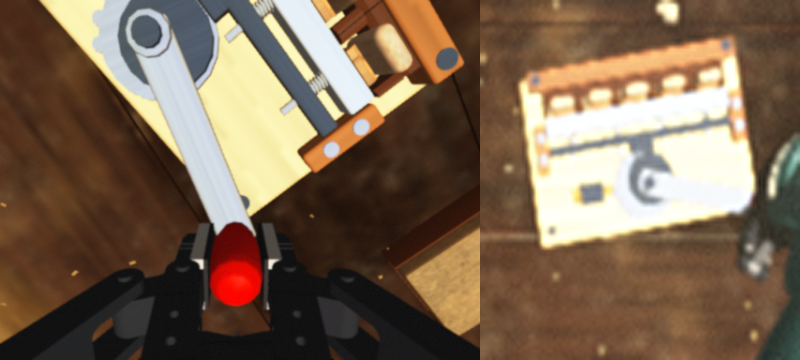

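The final view shows the knob held between the pads at (237,270). The top view shows all five tenons in line (row ~90), with the lever swung well to -y, at about 1.27 rad from the TCP position. I'm handing in now.

```bash
python3 -c "
from rig import *
print(sign_off())"
```

```text
the job is handed in; nothing more can be done
None
```

I stood spares in both empty nests and handed the job in still holding the knob with the lever at about 1.27 rad, past the third click; sign-off didn't report a verdict.

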